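# Release the latched desk drawer with a rod and set the stamp on its ink pad

### The arm

A 6-joint arm with a two-finger parallel gripper is mounted at the origin on the work surface. World frame = base frame: x ahead of the robot, y to its left, z up, the work surface at z = 0. Lengths are in m, angles in degrees, forces in N, time in s.
With the tool pointing down it reaches from about 0.35 to 0.975 m from the base axis. Payload 7.1 kg.
Tool frame: the origin (TCP) lies on the centre line of the jaws, within the pads' length; the fingertips stand 22 mm ahead of it and the grasp point (between the pads) lies 3 mm ahead of it; z points along the fingers, y is the line along which they close (so a half turn about z gives the same grasp; the last joint's range is limited). The gripper opens to 88 mm and grips with 3 to 60 N. Pads are 20 mm wide; open, the fingers measure 115 mm over their backs; the gripper's body (75 mm by 178 mm) begins 61 mm behind the grasp point.
Start: joints at [-64.859, 24.242, 93.386, -0, 62.372, -1.089], TCP at [0.276, -0.561, 0.245] pointing down, gripper open.
Joint ranges: [-172.04, 172.04], [-51.8, 120.97], [4.93, 147.93], [-75.15, 255.16], [6.16, 154.13], [-145.62, 145.62]. Speed limits (degrees/s): [136.94, 136.94, 172.46, 180, 180, 180].

### API

Orientations are given as [roll, pitch, yaw] about the fixed x, y, z axes, in that order (R = Rz(yaw) Ry(pitch) Rx(roll)).
In Python, from rig import r, imaging, nets gives the robot as it stands. The module is installed in compiled form; this text tells all that it offers.
- The arm moves only by the shell command python3 -m inch 'ROWS' [FORCE]. ROWS is JSON, a list that holds one entry, the list of rows, each a list of 7 numbers: the turn, a rotation vector about the tool's x, y, z in rad, then the shift along the tool's x, y, z in cm, then the finger opening in cm, from 0 to 8.78. A call has 1 to 5 rows; each row is the pose to reach, as a shift and turn from the pose commanded when the call began, along the tool's axes at that moment; what a row does not reach only later rows make up. A row lasts 1/10 s, in which the tool goes at most 50 mm and 8.59 degrees, less where a joint would pass 70% of its speed; a pose out of reach is approached as far as the arm can. A call with a gripper value outside its range is refused whole. The fingers move at their own pace and stop on an object; FORCE is the grip in N (left out, the last holds). Time passes only in rows, so rows that repeat a pose let the fingers close. It gives the time, the measured TCP pose, the force, the opening and the grip force at its end, in the units of the state.
- r.observe(): the state, without advancing time (a new reading comes with each control period).
- imaging.snapshot(name): name is "side" or "top"; returns the picture (400x640x3 uint8, red, green, blue); there is no depth.
- imaging.calibration(name): a dict with "fx", "fy", "cx", "cy" (pixels), "R" (3x3) and "t" (3): a world point X has camera coordinates R X + t. Camera axes: x right, y down, z forward; pixel columns grow to the right and rows downward; lengths in m; the calibration is good to about 2 mm. A picture is of the moment at which its call begins. calibration takes no time and is no camera call.
- r.finish_job(): hands the job in; it is judged then, once.
Trained networks look in the newest picture that a camera, given by its name, has taken for a name from the list of things; names that differ only in an ending like _2 or _b are one class to them, and where a whole thing is asked for, a point or a joint stands for the part that bears it (a point fixed in the world has none). Each returns a list of dicts, best first, with "conf" (0 to 1); they miss things now and then, are a little off and sometimes report something else, mostly with a low value. They report only what shows in the picture. A call takes as long as a camera call. They do not tell look-alikes from the thing itself.
- nets.masks_of(camera, query): "mask" (400x640 bool, what is visible of it) and "centre" ([column, row] in pixels, amid what is visible of it).
The state is a dict: "clock": time; "joints": joint angles; "qvel": joint speeds; "joint_torque": joint torques, N m; "ee_pos": TCP position; "ee_rot": TCP orientation; "ft_force": force on the tool from outside, world axes, zero at the start; "ft_torque": the same for the moment, N m; "opening": finger opening in m; "grasp_force": force on a finger pad.
Only numpy, scipy, OpenCV 4.12 (cv2) and the standard library are available. Lean on these libraries where they do the work, as an engineer would, in place of code of your own. Each camera call takes 0.05 s, during which the arm holds its last target. There are 200 camera calls.

### The job

The drawer of the small walnut unit on the desk is held shut by a spring catch. Take the wooden rod from its rest, push it through the small brass-framed hole in the unit's back until the catch lets go and the drawer pops out, and then lay the rod back across both notches of its rest. After that pull the drawer out as far as it goes, take out the hand stamp, stand it upright on the middle of the ink pad and leave the drawer open; do not disturb the lantern, the vase or the books.

Things in the scene. Friction and masses are not known exactly. Their poses are not given: they have to be found in the camera images.
- rod: Straight round pale wooden rod, 10 mm thick, 180 mm long, about 20 g, plain at both ends (either end will do). Origin at its centre; its x axis runs along it. It lies along the rest's x axis with its centre line 36 mm above the desk.
- rest: Dark wooden rod rest, fixed to the desk: base plate 150 x 44 mm, 6 mm thick, with two open V notches at x = +60 and -60 mm (each 16 mm along x). The notches are 31 mm wide at the top, which is 45 mm above the desk; a rod lying in them has its centre line 36 mm above the desk. Origin: centre of the underside; x runs from notch to notch.
- cabinet: Walnut drawer unit fixed to the desk, 190 mm (x) x 160 mm (y) x 120 mm high, one drawer. Origin: centre of its underside. Its own -x side is the front, from which the drawer comes out; its +x side is the back, a plain flat panel with the hole. The front is turned towards the robot and to its left, the back away from the robot and to its right.
- hole (a point): Centre of the hole on the outer face of the unit's back panel (95 mm from the unit's origin along its x), 55 mm above the desk. Round, 20 mm wide, panel 8 mm thick, in a 44 mm square brass frame plate. Axes as the unit's: x points straight out of the back. The catch's push plate stands upright behind the hole, 15 mm in from the outer face, 36 mm wide.
- latch (a joint): The spring catch, in rad: 0 at rest, 0.4 pushed fully in; the push plate is pivoted 31 mm above the hole's centre. It frees the drawer at about 0.17 rad, which is 5 to 6 mm of push (stop at 12 mm), for 3 to 6 N of push; it springs back when let go.
- drawer (a joint): How far the drawer is out, in m: 0 shut and held by the catch, 0.105 fully out. A spring plunger pops it out to about 0.025 once the catch is pressed; further it must be pulled (about 1 to 3 N) and stays where it is left. Pushing it shut again jams against the catch.
- handle (a point): Middle of the steel bar handle on the drawer front; moves with the drawer. Bar 90 mm long (along the unit's y), 10 x 10 mm thick, centre 85 mm above the desk and 40 mm in front of the drawer's front panel (35 mm open gap behind the bar; panel top 112 mm above the desk). Two 8 mm posts, 36 mm either side of the middle, join it to the panel.
- stamp: Wooden hand stamp standing upright in the drawer, 90 g, 70 mm high: base 45 x 30 x 20 mm, rubber underside, turned handle with a round knob 28 mm thick, 46 to 62 mm above the underside. Origin: centre of the underside, z up. It stands on the drawer floor, 14 mm above the desk, and rides along. Drawer inside: 126 mm wide, sides 70 mm above the desk, begins 48 mm behind the handle bar's centre.
- ink_pad: Flat ink pad fixed to the desk, dark steel base 120 x 94 mm, grey felt top 108 x 82 mm. The felt's surface is flat and 14 mm above the desk. Origin: centre of the underside; x along its long side.
- lantern: Bystander: brass candle lantern, 75 x 75 mm, 168 mm high. Origin: centre of the underside.
- vase: Bystander: dark vase, 96 mm wide, 130 mm high. Origin: centre of the underside.
- books: Bystander: two books lying flat, 110 x 160 mm, 50 mm high. Origin: centre of the underside.
Not all that is in view belongs to the job. What is meant by the rod is not purple, and is the larger of those in its own colour.

How it is judged:
By the outcome, as a careful person would: the job done as asked, in the order asked, and still so for the second after the job is handed in, with the robot touching nothing.
It also fails if it takes over 72 s, if anything falls off the work surface, if the arm or the gripper's body presses on something with over 40 N, if the wrist force passes 120 N, or if a joint passes its speed limit or range.

## Working session

There is one attempt and no reset: what is moved stays moved. The work goes in short steps, Python scripts to look and compute and a shell command to move; the robot and the scene stay as the last step left them, time stands still between calls to the robot, and variables do not carry over. Pictures are saved under pics/ and viewed, at most 10 in all, crops included, and the job is handed in when it is done.

```bash
mkdir -p pics; cat > h.py <<'E'
from rig import r, imaging, nets
import numpy as np, cv2
from scipy.spatial.transform import Rotation as Ro
def cal(n):
    c=imaging.calibration(n); return c,np.array(c["R"]),np.array(c["t"])
def ray(n,p,z):
    c,R,t=cal(n); d=R.T@np.array([(p[0]-c["cx"])/c["fx"],(p[1]-c["cy"])/c["fy"],1]); o=-R.T@t
    return o+d*(z-o[2])/d[2]
def proj(n,X):
    c,R,t=cal(n); q=R@np.array(X)+t; return np.array([c["fx"]*q[0]/q[2]+c["cx"],c["fy"]*q[1]/q[2]+c["cy"]])
def snap(n,f=None):
    im=imaging.snapshot(n)
    if f: cv2.imwrite("pics/"+f,im[:,:,::-1])
    return im
def tooldelta(P,rpy):
    s=r.observe(); R0=Ro.from_euler('xyz',s["ee_rot"],degrees=True); R1=Ro.from_euler('xyz',rpy,degrees=True)
    return (R0.inv()*R1).as_rotvec().round(3), (R0.inv().apply(np.array(P)-s["ee_pos"])*100).round(2)
E
python3 - <<'E'
from h import *
s=r.observe(); print(s)
for n in("top","side"):
    snap(n,n+"0.png"); c,R,t=cal(n); print(n,"cam at",-R.T@t,c["fx"])
    for q in("rod","rest","cabinet","handle","hole","ink_pad","stamp"):
        for d in nets.masks_of(n,q)[:3]:
            m=d["mask"]; print(n,q,round(d["conf"],2),np.round(d["centre"]),m.sum(), np.round(cv2.minAreaRect(np.argwhere(m)[:,::-1].astype(np.float32))[0:2],0).tolist(), ray(n,d["centre"],0.03).round(3))
E
```

```text
{'clock': 0.0, 'joints': array([-6.48597249e+01,  2.42850748e+01,  9.34323953e+01,  1.69780684e-04,
        6.23703534e+01, -1.08905204e+00]), 'qvel': array([-0.04814226, -0.03584936, -0.02589104, -0.02388422,  0.05143311,
        0.09640106]), 'joint_torque': array([ 6.82143946e-04, -5.44629836e+01, -2.73666787e+01,  6.42889109e-02,
        2.27737916e-02, -1.03315285e-04]), 'ee_pos': array([ 0.2760246 , -0.56016018,  0.24388805]), 'ee_rot': array([-1.79912195e+02, -1.81947888e-03,  2.62292469e+01]), 'ft_force': array([0.8769952 , 0.37260412, 0.63547601]), 'ft_torque': array([-0.00635027, -0.01176813, -0.01970527]), 'grasp_force': 0.0, 'opening': 0.0872942964693799}
top cam at [0.32891237 0.01243081 1.63579064] 446.1745249256125
top rod 0.56 [415. 220.] 103 [[416.0, 222.0], [3.0, 47.0]] [ 0.477 -0.356  0.03 ]
top rod 0.53 [459. 204.] 18 [[452.0, 213.0], [1.0, 28.0]] [ 0.54  -0.519  0.03 ]
top rod 0.45 [270. 195.] 92 [[272.0, 204.0], [29.0, 15.0]] [0.551 0.173 0.03 ]
top rest 0.78 [414. 223.] 350 [[414.0, 225.0], [13.0, 40.0]] [ 0.463 -0.352  0.03 ]
top cabinet 0.59 [300. 194.] 3073 
[... 429 characters left out ...]
]] [ 0.277 -0.52   0.03 ]
side rod 0.64 [342. 340.] 32 [[346.0, 345.0], [24.0, 2.0]] [ 0.479 -0.489  0.03 ]
side rod 0.46 [328. 299.] 226 [[328.0, 301.0], [62.0, 4.0]] [ 0.464 -0.351  0.03 ]
side rest 0.94 [326. 305.] 620 [[326.0, 305.0], [50.0, 19.0]] [ 0.455 -0.371  0.03 ]
side rest 0.29 [307. 245.] 917 [[308.0, 247.0], [39.0, 25.0]] [ 0.436 -0.139  0.03 ]
side cabinet 0.94 [332. 191.] 3653 [[331.0, 193.0], [76.0, 59.0]] [0.559 0.091 0.03 ]
side handle 0.47 [313. 169.] 141 [[310.0, 168.0], [8.0, 25.0]] [0.512 0.219 0.03 ]
side hole 0.68 [329. 195.] 3620 [[331.0, 194.0], [76.0, 59.0]] [0.548 0.074 0.03 ]
side ink_pad 0.55 [308. 245.] 916 [[309.0, 248.0], [40.0, 25.0]] [ 0.438 -0.138  0.03 ]
```

View pics/top0.png

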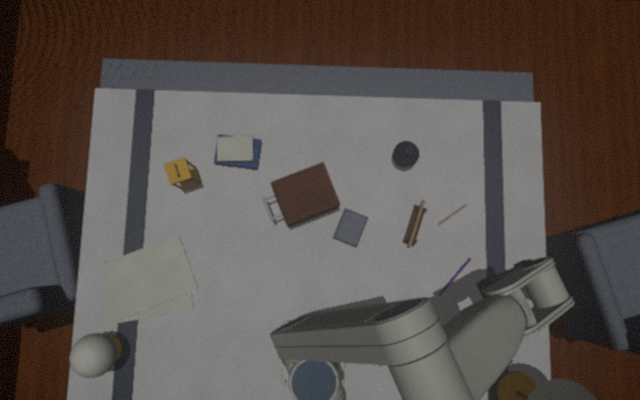

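View pics/side0.png

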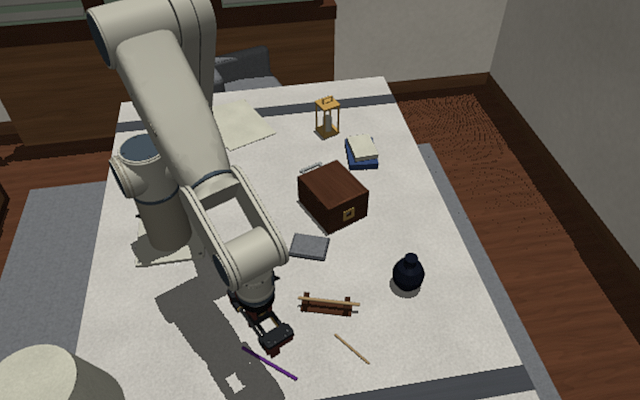

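The top view shows the unit at about (305,195) with its handle at (272,208), the pad at (350,227), and the pale rod on its rest at (415,223). Smaller look-alike rods lie at (452,213), thin and pale, and (455,275), purple. The side view shows the brass hole frame at (348,214) and the rod at (328,300). Next I'll fit poses.

```bash
cat > fit.py <<'E'
from h import *
from scipy.optimize import minimize
def box(x,y,yaw,L,W,z0,z1):
    a=np.radians(yaw);c,s=np.cos(a),np.sin(a)
    return [[x+c*u-s*v,y+s*u+c*v,z] for u in(-L/2,L/2) for v in(-W/2,W/2) for z in(z0,z1)]
def fitbox(masks,p0,L,W,z0,z1):
    ms={n:cv2.GaussianBlur(m.astype(np.float32),(0,0),1.0) for n,m in masks.items()}
    def cost(p):
        e=0
        for n,m in ms.items():
            q=np.array([proj(n,X) for X in box(*p,L,W,z0,z1)],np.float32)
            h=cv2.convexHull(q); im=np.zeros(m.shape,np.uint8); cv2.fillConvexPoly(im,np.round(h*16).astype(np.int32),255,cv2.LINE_AA,4)
            e+=np.abs(cv2.GaussianBlur(im.astype(np.float32)/255,(0,0),1.0)-m).sum()/m.sum()
        return e
    b=min((minimize(cost,[p0[0],p0[1],p0[2]+d],method="Nelder-Mead",options=dict(initial_simplex=np.array([[0,0,0],[.02,0,0],[0,.02,0],[0,0,8]])+[p0[0],p0[1],p0[2]+d])) for d in(-10,0,10)),key=lambda o:o.fun)
    return b.x.round(4),round(b.fun,3)
def m_of(n,q):
    return nets.masks_of(n,q)[0]["mask"]
E
python3 - <<'E'
from fit import *
im={n:snap(n) for n in("top","side")}
hsv={n:cv2.cvtColor(i,cv2.COLOR_RGB2HSV) for n,i in im.items()}
cab={}
for n in im:
    m=m_of(n,"cabinet"); h=hsv[n]; 
    k=cv2.dilate(m.astype(np.uint8),np.ones((5,5)))>0
    b=k&((h[...,0]<15)|(h[...,0]>170))&(h[...,1]>90)
    if n=="side": b|=k&(h[...,0]<32)&(h[...,1]>90)
    cab[n]=cv2.morphologyEx(b.astype(np.uint8),cv2.MORPH_OPEN,np.ones((3,3)))>0; print(n,m.sum(),cab[n].sum())
for ns in(["top","side"],["top"],["side"]):
    print("cab",fitbox({n:cab[n] for n in ns},[.56,.06,-30+0],.19,.16,0,.12), fitbox({n:cab[n] for n in ns},[.56,.06,-65],.19,.16,0,.12))
pad={n:m_of(n,"ink_pad") for n in im}
for ns in(["top","side"],["top"],["side"]): print("pad",min((fitbox({n:pad[n] for n in ns},[.444,-.121,a],.12,.094,0,.014) for a in(-30,60)),key=lambda o:o[1]))
h=hsv["side"]; b=np.zeros((400,640),bool); b[200:228,335:362]=1
b&=(h[...,0]>15)&(h[...,0]<35)&(h[...,1]>90); p=np.argwhere(b)[:,::-1]; c=np.array(cv2.minAreaRect(p.astype(np.float32))[0]); print("hole px",len(p),p.mean(0),c,ray("side",c,.055))
# rod
for n,(x0,x1,y0,y1) in dict(top=(400,430,195,250),side=(290,366,288,320)).items():
    h=hsv[n][y0:y1,x0:x1]; b=(h[...,0]>8)&(h[...,0]<28)&(h[...,2]>120)&(h[...,1]>70); p=np.argwhere(b)[:,::-1]+[x0,y0]
    c,(w,l),a=cv2.minAreaRect(p.astype(np.float32)); mu=p.mean(0); v=np.linalg.svd(p-mu)[2][0] if len(p)<3000 else 0
    t=(p-mu)@v; A=ray(n,mu+v*t.min(),.036);B=ray(n,mu+v*t.max(),.036); print("rod",n,len(p),A.round(4),B.round(4),(A+B)[:2]/2,np.degrees(np.arctan2(*(B-A)[1::-1])),np.linalg.norm(A-B),w,l)
cv2.imwrite("pics/z.png",cv2.resize(np.vstack([im["side"][190:230,290:370],im["side"][285:325,290:370],im["top"][200:240,380:460]]),None,fx=5,fy=5,interpolation=cv2.INTER_NEAREST)[:,:,::-1])
E
```

```text
top 3046 18
side 3735 3426Traceback (most recent call last):
  File "<stdin>", line 12, in <module>
  File "fit.py", line 15, in fitbox
    b=min((minimize(cost,[p0[0],p0[1],p0[2]+d],method="Nelder-Mead",options=dict(initial_simplex=np.array([[0,0,0],[.02,0,0],[0,.02,0],[0,0,8]])+[p0[0],p0[1],p0[2]+d])) for d in(-10,0,10)),key=lambda o:o.fun)
  File "fit.py", line 15, in <genexpr>
    b=min((minimize(cost,[p0[0],p0[1],p0[2]+d],method="Nelder-Mead",options=dict(initial_simplex=np.array([[0,0,0],[.02,0,0],[0,.02,0],[0,0,8]])+[p0[0],p0[1],p0[2]+d])) for d in(-10,0,10)),key=lambda o:o.fun)
           ~~~~~~~~^^^^^^^^^^^^^^^^^^^^^^^^^^^^^^^^^^^^^^^^^^^^^^^^^^^^^^^^^^^^^^^^^^^^^^^^^^^^^^^^^^^^^^^^^^^^^^^^^^^^^^^^^^^^^^^^^^^^^^^^^^^^^^^^^^^^^^^^^^^^^^^^^^^^^
    res = _minimize_neldermead(fun, x0, args, callback, bounds=bounds,
                               **options)
    fxcc = func(xcc)
    fx = function(np.copy(x), *(wrapper_args + args))
  File "fit.py", line 11, in cost
    q=np.array([proj(n,X) for X in box(*p,L,W,z0,z1)],np.float32)
                ~~~~^^^^^
  File "h.py", line 10, in proj
    c,R,t=cal(n); q=R@np.array(X)+t; return np.array([c["fx"]*q[0]/q[2]+c["cx"],c["fy"]*q[1]/q[2]+c["cy"]])
          ~~~^^^
  File "h.py", line 5, in cal
    c=imaging.calibration(n); return c,np.array(c["R"]),np.array(c["t"])
ValueError: time passes only in moves, steps and waits
```

```bash
python3 - <<'E'
s=open('h.py').read().replace("def cal(n):\n","import functools\n@functools.lru_cache\ndef cal(n):\n"); open('h.py','w').write(s)
E
cat > meas.py <<'E'
from fit import *
im={n:snap(n) for n in("top","side")}
hsv={n:cv2.cvtColor(i,cv2.COLOR_RGB2HSV) for n,i in im.items()}
print(im["top"][195,305],im["top"][222,416],im["side"][214,345])
cab={}
for n in im:
    m=m_of(n,"cabinet"); i=im[n].astype(int)
    k=cv2.dilate(m.astype(np.uint8),np.ones((5,5)))>0
    b=k&(i[...,0]>1.4*i[...,2])
    cab[n]=cv2.morphologyEx(cv2.morphologyEx(b.astype(np.uint8),cv2.MORPH_OPEN,np.ones((3,3))),cv2.MORPH_CLOSE,np.ones((5,5)))>0; print(n,m.sum(),cab[n].sum())
for ns in(["top","side"],["top"],["side"]):
    print("cab",fitbox({n:cab[n] for n in ns},[.56,.06,-30+0],.19,.16,0,.12), fitbox({n:cab[n] for n in ns},[.56,.06,-65],.19,.16,0,.12))
pad={n:m_of(n,"ink_pad") for n in im}
for ns in(["top","side"],["top"],["side"]): print("pad",min((fitbox({n:pad[n] for n in ns},[.444,-.121,a],.12,.094,0,.014) for a in(-30,60)),key=lambda o:o[1]))
h=hsv["side"]; b=np.zeros((400,640),bool); b[200:228,335:362]=1
b&=(h[...,0]>15)&(h[...,0]<35)&(h[...,1]>90); p=np.argwhere(b)[:,::-1]; c=np.array(cv2.minAreaRect(p.astype(np.float32))[0]); print("hole px",len(p),p.mean(0),c,ray("side",c,.055))
for n,(x0,x1,y0,y1) in dict(top=(400,430,195,250),side=(290,366,288,320)).items():
    h=hsv[n][y0:y1,x0:x1]; b=(h[...,0]>8)&(h[...,0]<28)&(h[...,2]>120)&(h[...,1]>70); p=np.argwhere(b)[:,::-1]+[x0,y0]
    if len(p)<20: print(n,len(p)); continue
    c,(w,l),a=cv2.minAreaRect(p.astype(np.float32)); mu=p.mean(0); v=np.linalg.svd(p-mu)[2][0]
    t=(p-mu)@v; A=ray(n,mu+v*t.min(),.036);B=ray(n,mu+v*t.max(),.036); print("rod",n,len(p),A.round(4),B.round(4),(A+B)[:2]/2,np.degrees(np.arctan2(*(B-A)[1::-1])),np.linalg.norm(A-B),w,l)
cv2.imwrite("pics/z.png",cv2.resize(np.vstack([im["side"][190:230,290:370],im["side"][285:325,290:370],im["top"][200:240,380:460]]),None,fx=5,fy=5,interpolation=cv2.INTER_NEAREST)[:,:,::-1])
E
python3 meas.py
```

```text
[72 52 46] [101  85  64] [80 64 33]
top 2878 2290
side 3611 3461
cab (array([ 5.50600e-01,  4.16000e-02, -6.99619e+01]), np.float64(0.311)) (array([ 5.50500e-01,  4.14000e-02, -6.85107e+01]), np.float64(0.312))
cab (array([ 5.50600e-01,  4.00000e-02, -6.25211e+01]), np.float64(0.242)) (array([ 5.52700e-01,  4.14000e-02, -6.24153e+01]), np.float64(0.241))
cab (array([ 5.50800e-01,  4.12000e-02, -7.00912e+01]), np.float64(0.063)) (array([ 5.50300e-01,  4.04000e-02, -7.02132e+01]), np.float64(0.063))
pad (array([  0.4456,  -0.122 , -20.6058]), np.float64(0.328))
pad (array([  0.4464,  -0.1193, -22.1916]), np.float64(0.09))
pad (array([  0.4419,  -0.1232, -18.1239]), np.float64(0.214))
hole px 110 [348.48181818 213.77272727] [348.30001831 213.60003662] [ 0.58878346 -0.04894415  0.055     ]
top 0
rod side 129 [ 0.3797 -0.3332  0.036 ] [ 0.5496 -0.3865  0.036 ] [ 0.4646637  -0.35985611] -17.438143803223973 0.17803706066676403 61.39993667602539 2.5399253368377686
```

View pics/z.png

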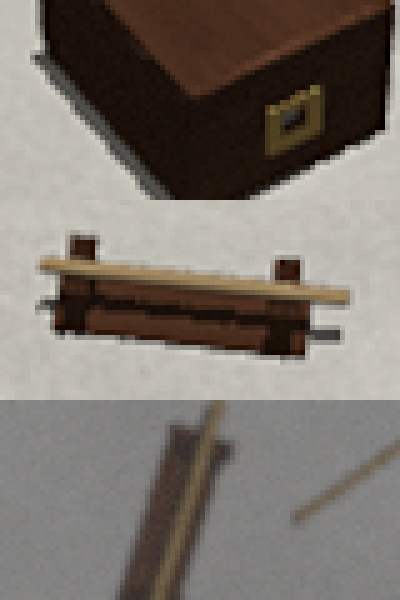

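The crops show the rod lying in both notches, with the brass hole at side pixel (348,213). That puts the rod centre at about (0.465,-0.360), yaw −17.4°, the hole at (0.589,-0.049), and the unit's yaw near −69.5°. I'll turn the tool first, then measure the remaining distance.

```bash

python3 -m inch '[[[0,0,-0.7,0,0,0,6],[0,0,-0.7,0,0,0,6],[0,0,-0.7,0,0,0,6],[0,0,-0.7,0,0,0,6],[0,0,-0.7,0,0,0,6]]]' 30
python3 -m inch '[[[0,0,-0.7,0,0,0,6],[0,0,-0.7,0,0,0,6],[0,0,-0.7,0,0,0,6],[0,0,-0.7,0,0,0,6],[0,0,-0.7,0,0,0,6]]]'
python3 -m inch '[[[0,0,-0.7,0,0,0,6],[0,0,-0.7,0,0,0,6],[0,0,-0.7,0,0,0,6],[0,0,-0.7,0,0,0,6],[0,0,-0.7,0,0,0,6]]]'
python3 -c "
from h import *
print(tooldelta([.479,-.3644,.13],[180,0,162.6]),r.observe()['ee_rot'])"
```

```text
clock: 1.8
ee_pos: [0.2762, -0.5606, 0.2447]
ee_rot: [180.0, 0.0, 66.7]
ft_force: [-0.1, 0.3, 0.5]
opening: 0.0603
grasp_force: 0.0
clock: 2.3
ee_pos: [0.2762, -0.5606, 0.2447]
ee_rot: [-180.0, -0.0, 106.8]
ft_force: [-0.4, 0.7, 0.1]
opening: 0.06
grasp_force: 0.0
clock: 2.8
ee_pos: [0.2762, -0.5606, 0.2447]
ee_rot: [-180.0, 0.0, 146.9]
ft_force: [0.6, -0.1, 0.1]
opening: 0.0599
grasp_force: 0.0
(array([-0.   ,  0.   , -0.275]), array([-6.25, 27.52, 11.47])) [-1.79998526e+02  1.27146287e-03  1.46867043e+02]
```

```bash

python3 -m inch '[[[0,0,-0.14,-1,4.5,1,6],[0,0,-0.275,-2,9,3,6],[0,0,-0.275,-3,13.5,5,6],[0,0,-0.275,-4.1,18,7,6],[0,0,-0.275,-5.1,22.5,9,6]]]'
python3 - <<'E'
from h import *
print(tooldelta([.479,-.3644,.13],[180,0,162.6]))
E
```

```text
clock: 3.3
ee_pos: [0.4433, -0.4006, 0.1547]
ee_rot: [-180.0, 0.0, 162.3]
ft_force: [0.2, -0.4, 0.5]
opening: 0.06
grasp_force: 0.0
(array([-0.   ,  0.001, -0.005]), array([-2.3 ,  4.54,  2.47]))
```

```bash

python3 -m inch '[[[0,0,-0.005,-2.3,4.54,2.5,6],[0,0,-0.005,-2.3,4.54,5.5,6],[0,0,-0.005,-2.3,4.54,8.5,6],[0,0,-0.005,-2.3,4.54,11.5,6],[0,0,-0.005,-2.3,4.54,11.55,6]]]'
python3 -m inch '[[[0,0,0,0,0,0,2],[0,0,0,0,0,0,2],[0,0,0,0,0,0,2],[0,0,0,0,0,0,2],[0,0,0,0,0,0,2]]]' 30
python3 -m inch '[[[0,0,0,0,0,0,0.5],[0,0,0,0,0,0,0.5],[0,0,0,0,0,0,0.5],[0,0,0,0,0,0,0.5],[0,0,0,0,0,0,0.5]]]' 30
```

```text
clock: 3.8
ee_pos: [0.4758, -0.3636, 0.0361]
ee_rot: [179.9, -0.4, 162.6]
ft_force: [-0.2, -0.2, 0.1]
opening: 0.0599
grasp_force: 0.0
clock: 4.3
ee_pos: [0.4781, -0.3659, 0.0406]
ee_rot: [-180.0, 0.1, 162.6]
ft_force: [0.3, 0.2, 0.3]
opening: 0.0236
grasp_force: 0.0
clock: 4.8
ee_pos: [0.4783, -0.3641, 0.0401]
ee_rot: [179.9, -0.0, 162.6]
ft_force: [3.2, 7.7, 5.1]
opening: 0.0093
grasp_force: 30.0
```

```bash

python3 -m inch '[[[0,0,0,0,0,-4,0.5],[0,0,0,0,0,-8,0.5],[0,0,0,0,0,-12,0.5],[0,0,0,0,0,-14,0.5],[0,0,0,0,0,-14,0.5]]]'
python3 - <<'E'
from h import *
snap("side"); snap("top")
c,R,t=cal("side"); c2,R2,t2=cal("top")
for n in("side","top"):
    for d in nets.masks_of(n,"vase")[:2]:
        p=np.argwhere(d["mask"]); print(n,"vase",d["conf"],d["centre"],p.min(0),p.max(0),[ray(n,d["centre"],z).round(3) for z in(.03,.06)])
    for d in nets.masks_of(n,"rod")[:3]:
        p=np.argwhere(d["mask"])[:,::-1]; mu=p.mean(0); v=np.linalg.svd(p-mu,full_matrices=False)[2][0]; q=(p-mu)@v
        A,B=(ray(n,mu+v*s,.177) for s in(q.min(),q.max())); print(n,"rod",d["conf"],A.round(3),B.round(3),np.degrees(np.arctan2(*(B-A)[1::-1])))
G=np.array(r.observe()["ee_pos"]); print(G, tooldelta([.6396-.005,-.1847+.014,.18],[180,0,110.5]))
E
```

```text
clock: 5.3
ee_pos: [0.4793, -0.3668, 0.1831]
ee_rot: [-179.9, 0.3, 162.6]
ft_force: [-0.7, -0.2, 0.2]
opening: 0.0089
grasp_force: 30.0
side vase 0.92 [406.8, 272.7] [253 392] [291 423] [array([ 0.718, -0.299,  0.03 ]), array([ 0.709, -0.32 ,  0.06 ])]
side rod 0.69 [ 0.22  -0.549  0.177] [ 0.336 -0.649  0.177] -40.8187323788137
top vase 0.66 [405.8, 149.8] [140 391] [166 418] [array([ 0.735, -0.322,  0.03 ]), array([ 0.727, -0.316,  0.06 ])]
[ 0.47695407 -0.36493106  0.17790542] (array([-0.   , -0.003,  0.909]), array([-9.23, 23.25, -0.21]))
```

```bash

python3 -m inch '[[[0,0,0.14,-1.6,4,0,0.5],[0,0,0.28,-3.2,8,0,0.5],[0,0,0.42,-4.8,12,0,0.5],[0,0,0.56,-6.4,16,0,0.5],[0,0,0.7,-8,20,0,0.5]]]'
python3 - <<'E'
from h import *
print(tooldelta([.6346,-.1707,.18],[180,0,110.5]))
E
```

```text
clock: 6.1
ee_pos: [0.6143, -0.197, 0.1783]
ee_rot: [-179.9, -0.1, 122.1]
ft_force: [0.8, 0.5, -0.8]
opening: 0.0096
grasp_force: 30.0
(array([-0.001, -0.001,  0.203]), array([ 1.15,  3.12, -0.18]))
```

```bash

python3 -m inch '[[[0,0,0.1,0.6,1.6,0,0.5],[0,0,0.203,1.15,3.12,0,0.5],[0,0,0.203,1.15,3.12,4,0.5],[0,0,0.203,1.15,3.12,8,0.5],[0,0,0.203,1.15,3.12,12,0.5]]]'
cat > rodlook.py <<'E'
from h import *
import sys
s=r.observe(); print(s["ee_pos"],s["ee_rot"])
im={n:snap(n) for n in("side","top")}
R=Ro.from_euler('xyz',s["ee_rot"],degrees=True); g=np.array(s["ee_pos"])+R.apply([0,0,.003])
for n in im:
    print(n,"expected tip px",proj(n,g+R.apply([.105,0,0])).round(1),"grasp",proj(n,g).round(1),"hole",proj(n,[.5888,-.0489,.055]).round(1))
c=proj("side",[.6,-.08,.055]).astype(int); d=proj("top",[.6,-.08,.055]).astype(int)
a=[cv2.resize(im[n][q[1]-30:q[1]+30,q[0]-40:q[0]+40],None,fx=8,fy=8,interpolation=cv2.INTER_CUBIC) for n,q in(("side",c),("top",d))]
print("crop origins",c-[40,30],d-[40,30])
out=cv2.resize(np.hstack(a),None,fx=.62,fy=.62); a1=np.clip(out.astype(float)*1.5,0,255).astype(np.uint8)
cv2.imwrite("pics/"+sys.argv[1],a1[:,:,::-1])
E
python3 rodlook.py r1.png
```

```text
clock: 6.6
ee_pos: [0.6336, -0.1717, 0.0573]
ee_rot: [-180.0, -0.0, 110.9]
ft_force: [0.8, 0.4, -0.6]
opening: 0.0091
grasp_force: 30.0
[ 0.63360781 -0.17165697  0.05728722] [-1.79953571e+02 -3.38096684e-02  1.10886370e+02]
side expected tip px [352.  218.8] grasp [370.2 239.7] hole [348.3 213.6]
top expected tip px [338.4 183.9] grasp [365.7 174.4] hole [331.5 185.7]
crop origins [313 189] [300 152]
```

View pics/r1.png

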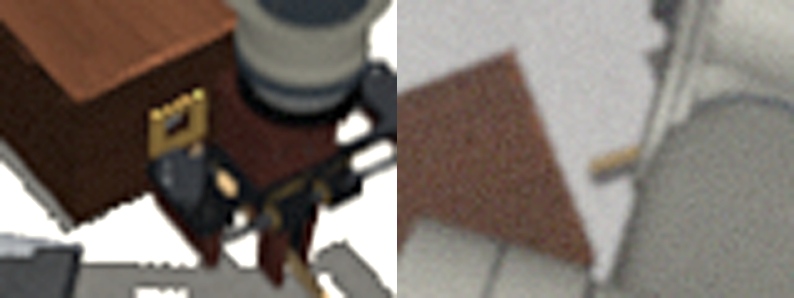

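```bash
python3 - <<'E'
from h import *
A=ray("top",[323.8,162.1],.12);B=ray("top",[338.9,205.4],.12);m=(A+B)/2
print(A,B,m,np.linalg.norm(A-B),np.degrees(np.arctan2(*(A-B)[1::-1]))-90)
T=ray("top",[339.3,185.9],.055); print("tip",T)
# rod both visible line in top
im=snap("top").astype(int); b=(im[...,0]-im[...,2]>18)&(im[...,0]>85); b[:, :335]=0;b[:,352:]=0;b[:178]=0;b[192:]=0
p=np.argwhere(b)[:,::-1]; print(len(p),p.mean(0), p.min(0),p.max(0)); 
q=ray("top",p.mean(0),.055); print(q)
s=r.observe();R=Ro.from_euler('xyz',s["ee_rot"],degrees=True); g=np.array(s["ee_pos"])
print("rod axis offset, tool coords of mean:",R.inv().apply(q-g),"hole",R.inv().apply([.5888-g[0],-.0489-g[1],0]),"mid",R.inv().apply(m-g))
S=ray("side",[352.3,219.2],.055);print("side tip tool",R.inv().apply(S-g))
E
```

```text
[ 0.66007652 -0.01786317  0.12      ] [ 0.51046637 -0.07311955  0.12      ] [ 0.58527144 -0.04549136  0.12      ] 0.1594881324810249 -69.7290066963823
tip [ 0.58879714 -0.07686616  0.055     ]
24 [343.625      183.66666667] [339 182] [348 186]
[ 0.59735215 -0.09226969  0.055     ]
rod axis offset, tool coords of mean: [ 0.08598246 -0.00365532  0.0015787 ] hole [0.12955963 0.00379012 0.00057156] mid [ 0.13429422  0.00131893 -0.06323168]
side tip tool [0.10146944 0.00130967 0.00161962]
```

```bash

python3 -m inch '[[[0,0,0.01,0.5,0.25,-0.0,0.5],[0,0,0.01,1.2,0.25,-0.0,0.5],[0,0,0.01,2,0.25,-0.0,0.5],[0,0,0.01,2,0.25,0,0.5],[0,0,0.01,2,0.25,0,0.5]]]' 
python3 rodlook.py r2.png
```

```text
clock: 7.25
ee_pos: [0.6296, -0.1523, 0.0607]
ee_rot: [179.9, 0.0, 110.3]
ft_force: [0.2, -0.5, -0.6]
opening: 0.0093
grasp_force: 30.0
[ 0.62964929 -0.15227226  0.06072476] [1.79933327e+02 4.99118400e-02 1.10324937e+02]
side expected tip px [349.9 213.9] grasp [367.6 234.6] hole [348.3 213.6]
top expected tip px [332.9 184.4] grasp [360.5 175.1] hole [331.5 185.7]
crop origins [313 189] [300 152]
```

View pics/r2.png

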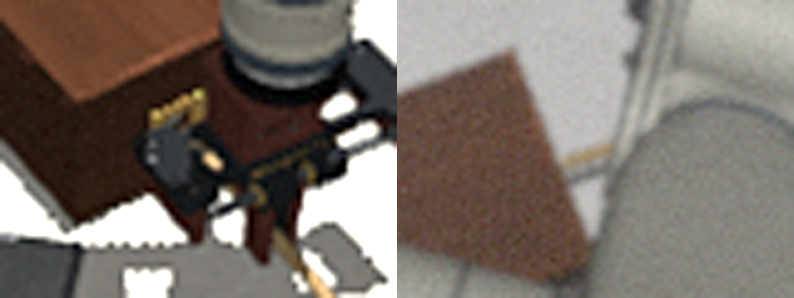

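The side crop shows the rod heading for the frame, and the top crop shows it crossing the back edge at 0.55 of its length, where 0.57 is expected after parallax. I'm advancing and watching the force.

```bash

python3 -m inch '[[[0,0,0,0.4,0,0.1,0.5],[0,0,0,0.8,0,0.1,0.5],[0,0,0,1.2,0,0.1,0.5],[0,0,0,1.2,0,0.1,0.5]]]' 
python3 -m inch '[[[0,0,0,0.3,0,0,0.5],[0,0,0,0.6,0,0,0.5],[0,0,0,0.6,0,0,0.5]]]' 
```

```text
clock: 7.75
ee_pos: [0.6247, -0.1407, 0.0585]
ee_rot: [-180.0, -0.0, 110.3]
ft_force: [-1.2, -0.2, -0.9]
opening: 0.0091
grasp_force: 30.0
clock: 8.05
ee_pos: [0.6228, -0.1353, 0.0586]
ee_rot: [-180.0, -0.0, 110.3]
ft_force: [0.2, 0.3, -0.5]
opening: 0.0093
grasp_force: 30.0
```

```bash

python3 -m inch '[[[0,0,0,0.3,0,0,0.5],[0,0,0,0.5,0,0,0.5],[0,0,0,0.5,0,0,0.5]]]' 
python3 -m inch '[[[0,0,0,0.2,0,0,0.5],[0,0,0,0.4,0,0,0.5],[0,0,0,0.4,0,0,0.5]]]' 
```

```text
clock: 8.35
ee_pos: [0.6212, -0.1307, 0.0587]
ee_rot: [-180.0, -0.0, 110.3]
ft_force: [-0.3, 0.0, 0.3]
opening: 0.0088
grasp_force: 30.0
clock: 8.65
ee_pos: [0.6209, -0.1282, 0.0591]
ee_rot: [179.9, 0.1, 110.3]
ft_force: [1.9, -4.7, -0.5]
opening: 0.0093
grasp_force: 30.0
```

```bash

python3 -m inch '[[[0,0,0,0.2,0,0,0.5],[0,0,0,0.4,0,0,0.5],[0,0,0,0.4,0,0,0.5],[0,0,0,0.4,0,0,0.5]]]' 
python3 - <<'E'
from h import *
im=snap("side"); im2=snap("top"); print(nets.masks_of("side","handle")[:1] and nets.masks_of("side","handle")[0]["centre"])
cv2.imwrite("pics/d1.png",np.hstack([cv2.resize(i,None,fx=4,fy=4) for i in(im[140:220,280:370],im2[170:250,240:330])])[:,:,::-1])
E
```

```text
clock: 9.05
ee_pos: [0.619, -0.1241, 0.0588]
ee_rot: [180.0, 0.1, 110.3]
ft_force: [0.8, -3.3, -1.5]
opening: 0.009
grasp_force: 30.0
[310.0, 167.5]
```

View pics/d1.png

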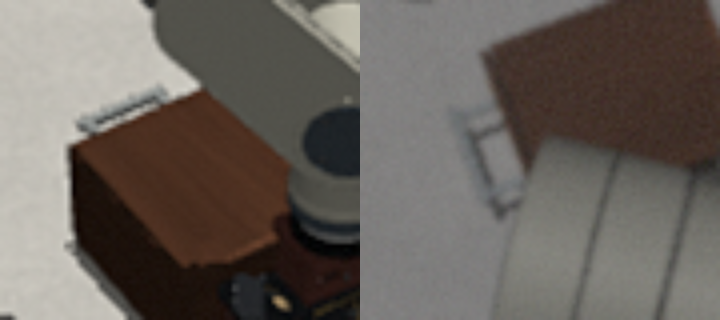

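Not popped yet: the handle is still close at side pixel (310,167). I'll push a little further.

```bash

python3 -m inch '[[[0,0,0,0.2,0,0,0.5],[0,0,0,0.4,0,0,0.5],[0,0,0,0.4,0,0,0.5],[0,0,0,0.4,0,0,0.5]]]' 
cat > hd.py <<'E'
from h import *
for n in("side","top"):
    snap(n); d=nets.masks_of(n,"handle")[:1]
    for k in d:
        q=ray(n,k["centre"],.085); print(n,k["conf"],k["centre"],q.round(4),"dist in front of unit origin",(q[:2]-[.5546,.0406])@[-np.cos(np.radians(-69.7)),-np.sin(np.radians(-69.7))])
E
python3 hd.py
```

```text
clock: 9.65
ee_pos: [0.6174, -0.1201, 0.0588]
ee_rot: [180.0, 0.1, 110.3]
ft_force: [2.2, -5.4, -2.1]
opening: 0.0093
grasp_force: 30.0
side 0.8 [303.5, 167.6] [0.4719 0.1717 0.085 ] dist in front of unit origin 0.15163797635754925
top 0.62 [272.8, 201.1] [0.5237 0.1564 0.085 ] dist in front of unit origin 0.11934177758422962
```

```bash
python3 - <<'E'
from h import *
a=np.radians(-69.7);u=np.array([-np.cos(a),-np.sin(a)]);o=np.array([.5546,.0406]);v=np.array([-np.sin(a),np.cos(a)])
for d in(0,.025):
    for w in(-.045,.045): print(d,w,[proj(n,[*(o+u*(.135+d)+v*w),.085]).round(1) for n in("side","top")])
for n in("side","top"):
    snap(n)
    for k in nets.masks_of(n,"handle")[:1]:
        p=np.argwhere(k["mask"])[:,::-1];print(n,cv2.boxPoints(cv2.minAreaRect(p.astype(np.float32))).round(0).tolist(),len(p))
E
```

```text
0 -0.045 [array([302.6, 171.5]), array([273.6, 217.7])]
0 0.045 [array([324.6, 163. ]), array([265.5, 193.5])]
0.025 -0.045 [array([299.2, 167.5]), array([266.7, 220. ])]
0.025 0.045 [array([321.1, 159.1]), array([258.7, 195.7])]
side [[281.0, 181.0], [317.0, 146.0], [331.0, 162.0], [296.0, 196.0]] 438
top [[250.0, 189.0], [272.0, 182.0], [285.0, 218.0], [263.0, 226.0]] 457
```

```bash

python3 -m inch '[[[0,0,0,-1.5,0,0,0.5],[0,0,0,-3,0,0,0.5],[0,0,0,-4.7,0,0,0.5],[0,0,0,-4.7,0,-4,0.5],[0,0,0,-4.7,0,-9,0.5]]]' 
python3 -m inch '[[[0,0,0,0,0,-3,0.5],[0,0,-0.14,0,-4,-3,0.5],[0,0,-0.28,0,-8,-3,0.5],[0,0,-0.42,0,-12,-3,0.5],[0,0,-0.56,0,-16,-3,0.5]]]' 
python3 hd.py
python3 - <<'E'
from h import *
print(r.observe()["ee_pos"],tooldelta([.4785,-.3635,.13],[180,0,162.6]))
E
```

```text
clock: 10.55
ee_pos: [0.6318, -0.1649, 0.1468]
ee_rot: [-179.7, -0.2, 110.2]
ft_force: [0.9, 0.3, -0.4]
opening: 0.0091
grasp_force: 30.0
clock: 11.05
ee_pos: [0.4821, -0.2205, 0.1789]
ee_rot: [180.0, 0.0, 142.7]
ft_force: [-0.6, -0.4, 0.6]
opening: 0.0093
grasp_force: 30.0
top 0.91 [272.8, 206.0] [0.5064 0.1558 0.085 ] dist in front of unit origin 0.12471394206468132
[ 0.48327151 -0.22050943  0.17909709] (array([ 0.   ,  0.001, -0.357]), array([ -8.39, -11.59,   4.91]))
```

```bash

python3 - <<'E'
from h import *
im=snap("side"); im2=snap("top")
cv2.imwrite("pics/d2.png",np.hstack([cv2.resize(i,None,fx=4,fy=4) for i in(im[140:220,280:370],im2[170:250,240:330])])[:,:,::-1])
E
```

```text
(no output)
```

View pics/d2.png

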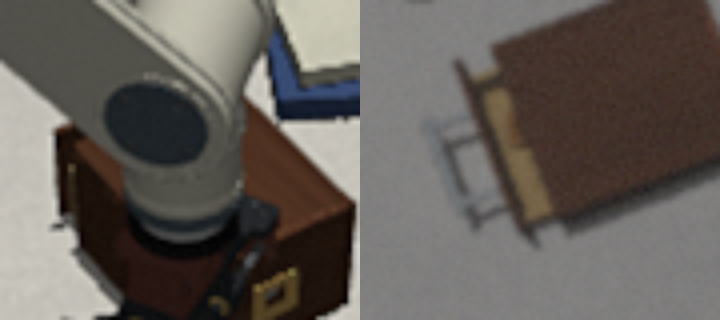

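The drawer has popped out (drawer opening visible at top pixel ~(272,205)). Now I'll lay the rod back.

```bash

python3 -m inch '[[[0,0,-0.12,-2.8,-3.8,0,0.5],[0,0,-0.24,-5.6,-7.6,1,0.5],[0,0,-0.347,-8.39,-11.59,2,0.5],[0,0,-0.347,-8.39,-11.59,4.9,0.5],[0,0,-0.347,-8.39,-11.59,9,0.5]]]' 
python3 - <<'E'
from h import *
print(r.observe()["ee_pos"],tooldelta([.4785,-.3635,.0405],[180,0,162.6]))
E
```

```text
clock: 11.85
ee_pos: [0.4816, -0.3652, 0.0892]
ee_rot: [-179.9, 0.3, 162.1]
ft_force: [-0.5, 0.1, -0.4]
opening: 0.0093
grasp_force: 30.0
[ 0.48160138 -0.36519756  0.08924026] (array([-0.002,  0.006, -0.008]), array([0.37, 0.08, 4.87]))
```

```bash

python3 -m inch '[[[0,0,-0.01,0,0,2,0.5],[0,0,-0.01,0,0,2,0.5],[0,0,-0.01,0,0,2,0.5]]]' 
python3 - <<'E'
from h import *
print(r.observe()["ee_pos"],tooldelta([.4785,-.3635,.0405],[180,0,162.6]))
E
```

```text
clock: 12.15
ee_pos: [0.48, -0.3623, 0.0686]
ee_rot: [180.0, -0.0, 162.8]
ft_force: [-0.8, 0.3, -0.6]
opening: 0.0095
grasp_force: 30.0
[ 0.48003783 -0.36231052  0.06860109] (array([ 0.   , -0.   ,  0.004]), array([ 0.11, -0.16,  2.81]))
```

```bash

python3 -m inch '[[[0,0,0,0.1,-0.05,1,0.5],[0,0,0,0.1,-0.05,2,0.5],[0,0,0,0.1,-0.05,2.5,0.5],[0,0,0,0.1,-0.05,2.8,0.5],[0,0,0,0.1,-0.05,2.8,0.5]]]' 
python3 -m inch '[[[0,0,0,0,0,0,2.5],[0,0,0,0,0,0,4],[0,0,0,0,0,0,5],[0,0,0,0,0,0,5],[0,0,0,0,0,0,5]]]' 
python3 -m inch '[[[0,0,0,0,0,-3,5],[0,0,0,0,0,-7,5],[0,0,0,0,0,-12,5],[0,0,0,0,0,-17,5],[0,0,0,0,0,-20,5]]]' 
```

```text
clock: 12.65
ee_pos: [0.4779, -0.3629, 0.0408]
ee_rot: [-180.0, 0.0, 162.8]
ft_force: [-1.4, -1.9, 0.7]
opening: 0.0088
grasp_force: 30.0
clock: 13.15
ee_pos: [0.478, -0.3624, 0.0407]
ee_rot: [180.0, 0.0, 162.8]
ft_force: [-0.3, 0.3, -0.1]
opening: 0.0456
grasp_force: 0.0
clock: 13.65
ee_pos: [0.4789, -0.3631, 0.2449]
ee_rot: [-179.9, 0.3, 162.8]
ft_force: [1.2, -0.5, -0.8]
opening: 0.0499
grasp_force: 0.0
```

```bash

python3 - <<'E'
from h import *
a=np.radians(-69.7);u=np.array([-np.cos(a),-np.sin(a)]);o=np.array([.5546,.0406])
q=ray("top",[261.6,210.6],.085); print("top bar est",q,(q[:2]-o)@u)
for n in("side","top"):
    im=snap(n); print(n,"pred",proj(n,[*(o+u*.16),.085]))
    for k in nets.masks_of(n,"handle")[:1]:
        m=k["mask"];p=np.argwhere(m)[:,::-1];print(n,k["conf"],len(p),cv2.boxPoints(cv2.minAreaRect(p.astype(np.float32))).round(0).tolist())
        out=cv2.resize(im[140:230,240:350],None,fx=7,fy=6.5,interpolation=cv2.INTER_CUBIC)
        if n=="side": cv2.imwrite("pics/hs.png",out[:,:,::-1])
    if n=="side": # rod
        for k in nets.masks_of(n,"rod")[:3]:
            p=np.argwhere(k["mask"])[:,::-1]; print("rod",k["conf"],len(p),p.min(0),p.max(0))
print(tooldelta([*(o+u*.16),.2],[180,0,-159.7]))
E
```

```text
top bar est [0.48930062 0.19405834 0.085     ] 0.1665815582724099
side pred [310.23835108 163.2488518 ]
side 0.6 28 [[294.0, 186.0], [297.0, 186.0], [297.0, 194.0], [294.0, 194.0]]
rod 0.66 8 [362 358] [367 362]
rod 0.63 229 [243 348] [295 379]
rod 0.51 182 [298 297] [358 306]
top pred [262.69070492 207.83368316]
top 0.76 515 [[251.0, 190.0], [272.0, 182.0], [289.0, 225.0], [267.0, 233.0]]
(array([ 0.001, -0.001, -0.654]), array([14.24, 53.44,  4.02]))
```

View pics/hs.png

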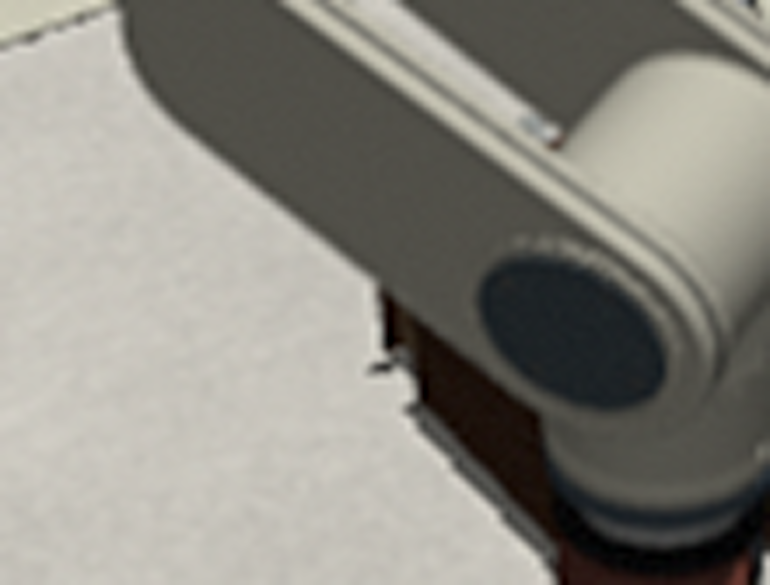

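The side view is blocked by the arm. The top view puts the bar about 0.163 m in front of the unit's centre, and the rod is back at its original pixels (298–358, 297–306). I'm moving over the handle.

```bash

python3 -m inch '[[[0,0,-0.1,1.2,4.5,0,4],[0,0,-0.2,2.4,9,0,4],[0,0,-0.3,3.6,13.5,0,4],[0,0,-0.4,4.8,18,0,4],[0,0,-0.5,6,22.5,0,4]]]' 
python3 - <<'E'
from h import *
print(tooldelta([.498,.1935,.2],[180,0,-159.7]))
E
```

```text
clock: 14.4
ee_pos: [0.4856, -0.1278, 0.2385]
ee_rot: [179.9, -0.2, -168.3]
ft_force: [1.2, -0.4, 0.0]
opening: 0.0402
grasp_force: 0.0
(array([ 0.002, -0.003, -0.151]), array([-7.73, 31.2 ,  3.89]))
```

```bash

python3 -m inch '[[[0,0,-0.05,-1.2,4.8,0,3.2],[0,0,-0.1,-2.4,9.6,0,3.2],[0,0,-0.15,-3.6,14.4,0,3.2],[0,0,-0.15,-4.8,19.2,0,3.2],[0,0,-0.15,-6,24,0,3.2]]]' 
python3 -m inch '[[[0,0,0,-0.8,3.5,2,3.2],[0,0,0,-1,6,3,3.2],[0,0,0,-1,6,3,3.2]]]' 
python3 - <<'E'
from h import *
print(tooldelta([.498,.1935,.088],[180,0,-159.7]))
E
```

```text
clock: 14.9
ee_pos: [0.4967, 0.1191, 0.2387]
ee_rot: [180.0, -0.2, -159.9]
ft_force: [1.0, 1.0, 0.1]
opening: 0.0318
grasp_force: 0.0
clock: 15.2
ee_pos: [0.4841, 0.1789, 0.2072]
ee_rot: [180.0, -0.4, -159.7]
ft_force: [0.6, 0.0, -0.2]
opening: 0.032
grasp_force: 0.0
(array([ 0.001, -0.007, -0.   ]), array([-1.89,  0.88, 11.91]))
```

```bash

python3 -m inch '[[[0,0,0,-1.9,0.88,2,3.2],[0,0,0,-1.9,0.88,4,3.2],[0,0,0,-1.9,0.88,4,3.2]]]' 
python3 - <<'E'
from h import *
print(tooldelta([.498,.1935,.088],[180,0,-159.7]))
im=snap("side"); im2=snap("top")
cv2.imwrite("pics/hb.png",np.hstack([cv2.resize(i,None,fx=4,fy=6,interpolation=cv2.INTER_CUBIC) for i in(im[120:210,260:350],im2[160:250,220:310])])[:,:,::-1])
E
```

```text
clock: 15.5
ee_pos: [0.4998, 0.1905, 0.1675]
ee_rot: [-180.0, -0.4, -159.9]
ft_force: [-0.7, 0.6, 0.4]
opening: 0.0323
grasp_force: 0.0
(array([-0.   , -0.007, -0.004]), array([0.02, 0.34, 7.95]))
```

View pics/hb.png

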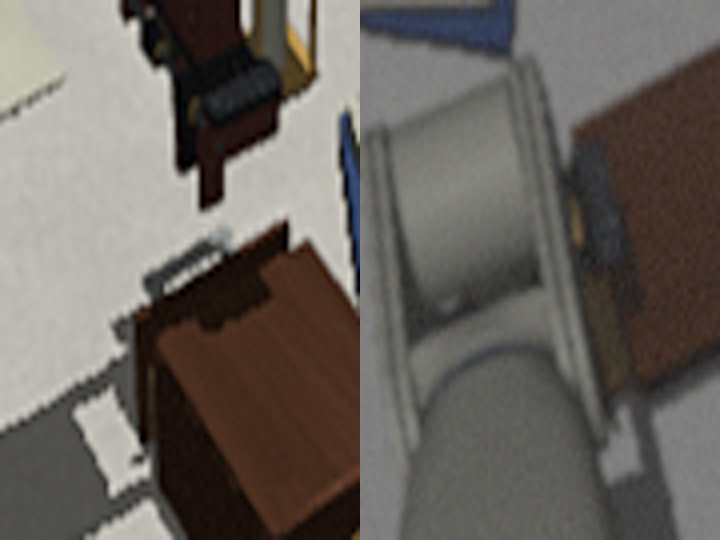

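The side crop shows the bar from about (297,167) to (317,160), as predicted, with the fingers above it. I'm descending.

```bash

python3 -m inch '[[[0,-0.007,0,0,0.2,2.5,3.2],[0,-0.007,0,0,0.2,5,3.2],[0,-0.007,0,0,0.2,6.5,3.2],[0,-0.007,0,0,0.2,7.9,3.2],[0,-0.007,0,0,0.2,7.9,3.2]]]' 
python3 -m inch '[[[0,0,0,0,0,0,1.5],[0,0,0,0,0,0,0.8],[0,0,0,0,0,0,0.5],[0,0,0,0,0,0,0.5]]]' 15
```

```text
clock: 16.1
ee_pos: [0.5005, 0.1931, 0.0908]
ee_rot: [-180.0, 0.3, -160.0]
ft_force: [0.6, 0.2, 0.0]
opening: 0.0321
grasp_force: 0.0
clock: 16.5
ee_pos: [0.5015, 0.1948, 0.0926]
ee_rot: [179.9, 0.5, -159.9]
ft_force: [-1.8, 6.5, -1.0]
opening: 0.0104
grasp_force: 14.9
```

```bash

python3 -m inch '[[[0,0,0,0,1,0,0.5],[0,0,0,0,2.5,0,0.5],[0,0,0,0,4,0,0.5],[0,0,0,0,5.5,0,0.5],[0,0,0,0,7,0,0.5]]]' 25
python3 -m inch '[[[0,0,0,0,0.4,0,0.5],[0,0,0,0,0.8,0,0.5],[0,0,0,0,0.8,0,0.5]]]'
```

```text
clock: 17.0
ee_pos: [0.4744, 0.2597, 0.0923]
ee_rot: [-179.9, 0.1, -159.9]
ft_force: [-8.3, -6.4, 15.1]
opening: 0.0101
grasp_force: 24.9
clock: 17.3
ee_pos: [0.4712, 0.2674, 0.0923]
ee_rot: [-180.0, 0.1, -159.9]
ft_force: [-10.4, -4.2, 14.0]
opening: 0.0102
grasp_force: 24.9
```

```bash

python3 -m inch '[[[0,0,0,0,0.2,0,0.5],[0,0,0,0,0.4,0,0.5],[0,0,0,0,0.4,0,0.5]]]'
python3 -m inch '[[[0,0,0,0,0.2,0,0.5],[0,0,0,0,0.4,0,0.5],[0,0,0,0,0.4,0,0.5]]]'
```

```text
clock: 17.6
ee_pos: [0.4698, 0.2707, 0.0923]
ee_rot: [-180.0, 0.1, -159.9]
ft_force: [-10.4, -3.6, 14.5]
opening: 0.0101
grasp_force: 24.9
clock: 17.9
ee_pos: [0.4687, 0.2733, 0.0923]
ee_rot: [-179.9, 0.1, -159.8]
ft_force: [-8.7, -9.5, 15.5]
opening: 0.01
grasp_force: 24.9
```

```bash

python3 -m inch '[[[0,0,0,0,0.2,0,0.5],[0,0,0,0,0.4,0,0.5],[0,0,0,0,0.4,0,0.5]]]'
```

```text
clock: 18.2
ee_pos: [0.4685, 0.2737, 0.0922]
ee_rot: [-179.6, 0.0, -159.7]
ft_force: [2.3, -31.2, 15.8]
opening: 0.0098
grasp_force: 24.8
```

```bash

python3 -m inch '[[[0,0,0,0,-0.5,0,0.5],[0,0,0,0,-0.5,0,2],[0,0,0,0,-0.5,0,3.2],[0,0,0,0,-0.5,0,3.2],[0,0,0,0,-0.5,0,3.2]]]' 30
python3 -m inch '[[[0,0,0,0,0,-3,3.2],[0,0,0,0,0,-7,4],[0,0,0,0,0,-11,5],[0,0,0,0,-4,-14,6],[0,0,0,0,-9,-14,6]]]'
python3 -m inch '[[[0,0,0,0,-5,0,6],[0,0,0,0,-10,0,6],[0,0,0,0,-15,0,6],[0,0,0,0,-20,0,6],[0,0,0,0,-25,0,6]]]'
cat > st.py <<'E'
from h import *
for n in("top","side"):
    im=snap(n)
    for k in nets.masks_of(n,"stamp")[:2]:
        m=k["mask"];p=np.argwhere(m)[:,::-1];print(n,k["conf"],len(p),k["centre"],cv2.boxPoints(cv2.minAreaRect(p.astype(np.float32))).round(0).tolist(),[ray(n,k["centre"],z).round(4) for z in(.04,.07)])
    c=proj(n,[.5,.19,.05]).astype(int)
    o=cv2.resize(im[c[1]-40:c[1]+40,c[0]-30:c[0]+30],None,fx=6,fy=6,interpolation=cv2.INTER_CUBIC); print(c-[30,40])
    out=o if n=="top" else np.hstack([out,o])
cv2.imwrite("pics/st.png",np.clip(out*1.3,0,255).astype(np.uint8)[:,:,::-1])
E
python3 st.py
```

```text
clock: 18.7
ee_pos: [0.472, 0.2743, 0.0917]
ee_rot: [180.0, 0.4, -159.9]
ft_force: [0.6, 0.1, 0.6]
opening: 0.0319
grasp_force: 0.0
clock: 19.2
ee_pos: [0.5043, 0.1904, 0.2363]
ee_rot: [180.0, 0.9, -159.7]
ft_force: [1.5, -0.3, -0.2]
opening: 0.0587
grasp_force: 0.0
clock: 19.7
ee_pos: [0.5881, -0.0478, 0.2317]
ee_rot: [-180.0, 0.4, -159.9]
ft_force: [0.1, 0.1, 0.2]
opening: 0.0601
grasp_force: 0.0
top 0.63 114 [263.5, 207.1] [[256.0, 204.0], [269.0, 204.0], [269.0, 213.0], [256.0, 213.0]] [array([0.5068, 0.193 , 0.04  ]), array([0.5034, 0.1897, 0.07  ])]
[233 168]
[280 130]
```

View pics/st.png

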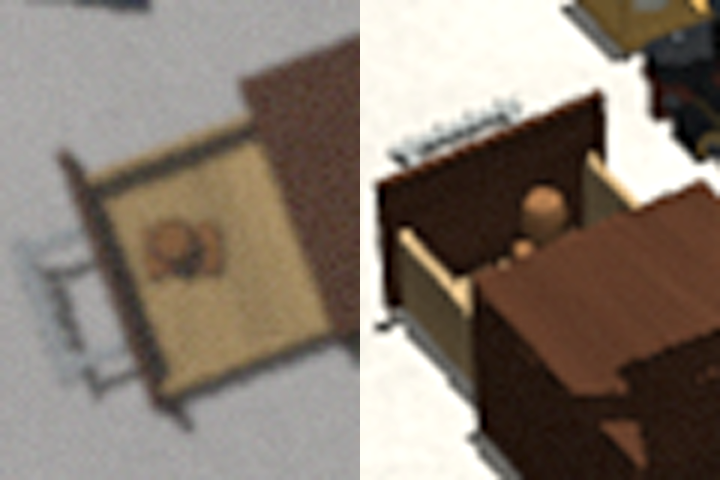

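The top crop shows the knob at (261.7,208.5) and the side crop at (310.8,165). The stamp stands near the drawer front with enough side room for fingers closing along the drawer's width. Computing position.

```bash
python3 - <<'E'
from h import *
A=ray("top",[261.7,208.5],.070);B=ray("side",[310.8,165],.068);print(A,B)
P=(A+B)/2; print(P)
# triangulate
def line(n,p):
    c,R,t=cal(n); d=R.T@np.array([(p[0]-c["cx"])/c["fx"],(p[1]-c["cy"])/c["fy"],1]); return -R.T@t,d/np.linalg.norm(d)
(o1,d1),(o2,d2)=line("top",[261.7,208.5]),line("side",[310.8,165])
s=np.linalg.lstsq(np.c_[d1,-d2],o2-o1,rcond=None)[0]; print(o1+d1*s[0],o2+d2*s[1])
print(tooldelta([*P[:2],.2],[180,0,110.3]))
E
```

```text
[0.49828703 0.19576559 0.07      ] [0.50226737 0.20017018 0.068     ]
[0.5002772  0.19796788 0.069     ]
[0.49808497 0.19554688 0.0718679 ] [0.50160155 0.19537637 0.07222833]
(array([0.006, 0.005, 1.564]), array([-0.11, 25.99,  3.14]))
```

```bash

python3 -m inch '[[[0,0,0.14,0,4.5,0,5],[0,0,0.29,0,9,0,5],[0,0,0.43,0,13.5,0,5],[0,0,0.57,0,18,0,5],[0,0,0.71,0,22.5,0,5]]]'
python3 -m inch '[[[0,0,0.14,0,0,0,5],[0,0,0.29,0,0,0,5],[0,0,0.43,0,0,0,5],[0,0,0.57,0,0,0,5],[0,0,0.71,0,0,0,5]]]'
python3 - <<'E'
from h import *
print(tooldelta([.5005,.198,.2],[180,0,110.3]))
E
```

```text
clock: 20.4
ee_pos: [0.5092, 0.1663, 0.2317]
ee_rot: [179.7, 0.3, 159.6]
ft_force: [0.3, 1.1, 0.3]
opening: 0.0498
grasp_force: 0.0
clock: 20.9
ee_pos: [0.5099, 0.165, 0.2316]
ee_rot: [179.6, 0.0, 118.9]
ft_force: [-0.0, -0.4, 0.6]
opening: 0.0504
grasp_force: 0.0
(array([0.007, 0.   , 0.15 ]), array([3.35, 0.75, 3.16]))
```

```bash

python3 -m inch '[[[0.007,0,0.14,2,0.4,0,5],[0.007,0,0.15,3.35,0.75,2,5],[0.007,0,0.15,3.35,0.75,6,5],[0.007,0,0.15,3.35,0.75,10,5],[0.007,0,0.15,3.35,0.75,10,5]]]'
python3 - <<'E'
from h import *
print(r.observe()["ee_pos"],tooldelta([.5005,.198,.071],[180,0,110.3]))
E
```

```text
clock: 21.4
ee_pos: [0.4976, 0.1967, 0.1275]
ee_rot: [-179.5, 0.0, 110.7]
ft_force: [0.1, 0.4, 0.0]
opening: 0.0501
grasp_force: 0.0
[0.49764657 0.1966825  0.1274809 ] (array([-0.01 ,  0.   ,  0.006]), array([0.02, 0.37, 5.64]))
```

```bash

python3 -m inch '[[[0,0,0,0,0.1,2,5],[0,0,0,0,0.1,4,5],[0,0,0,0,0.1,5.2,5],[0,0,0,0,0.1,6,5],[0,0,0,0,0.1,6,5]]]'
python3 -m inch '[[[0,0,0,0,0,0,4],[0,0,0,0,0,0,3],[0,0,0,0,0,0,2],[0,0,0,0,0,0,2],[0,0,0,0,0,0,2]]]' 15
```

```text
clock: 21.9
ee_pos: [0.5029, 0.197, 0.0717]
ee_rot: [-180.0, 0.0, 110.5]
ft_force: [-0.2, -0.4, 0.5]
opening: 0.0503
grasp_force: 0.0
clock: 22.4
ee_pos: [0.5035, 0.1968, 0.0722]
ee_rot: [179.9, 0.0, 110.5]
ft_force: [-0.8, 0.4, 4.9]
opening: 0.0277
grasp_force: 15.0
```

```bash

python3 -m inch '[[[0,0,0,0,0,0,2],[0,0,0,0,0,-2,2],[0,0,0,0,0,-5,2],[0,0,0,0,0,-9,2],[0,0,0,0,0,-14,2]]]' 25
python3 -m inch '[[[0,0,0,0,0,-1,2],[0,0,0,0,0,-1,2]]]'
cat > st2.py <<'E'
from h import *
s=r.observe();R=Ro.from_euler('xyz',s["ee_rot"],degrees=True)
for n in("top","side"):
    im=snap(n)
    for q in("stamp","ink_pad"):
      for k in nets.masks_of(n,q)[:2]:
        m=k["mask"];p=np.argwhere(m)[:,::-1];z=s["ee_pos"][2]-.045 if q=="stamp" else .014
        print(n,q,round(k["conf"],2),len(p),k["centre"],p.min(0),p.max(0),ray(n,k["centre"],z).round(3))
    print(n,"expected stamp",proj(n,np.array(s["ee_pos"])-[0,0,.03]).round(1),"bottom",proj(n,np.array(s["ee_pos"])-[0,0,.058]).round(1),proj(n,np.array(s["ee_pos"])-[0,0,.048]).round(1))
print(s["ee_pos"],tooldelta([.4445,-.121,.21],[180,0,110.3]))
E
python3 st2.py
```

```text
clock: 22.9
ee_pos: [0.5017, 0.1962, 0.2114]
ee_rot: [-179.8, 0.0, 110.5]
ft_force: [1.2, 0.7, -1.0]
opening: 0.0271
grasp_force: 25.0
clock: 23.1
ee_pos: [0.5041, 0.1971, 0.2235]
ee_rot: [179.8, 0.0, 110.5]
ft_force: [-0.7, 0.2, -1.0]
opening: 0.0273
grasp_force: 25.0
top ink_pad 0.72 858 [347.8, 226.7] [333 208] [367 246] [ 0.446 -0.113  0.014]
top expected stamp [257.1 202.5] bottom [258.1 203.6] [257.7 203.2]
side ink_pad 0.6 892 [310.0, 245.0] [288 234] [329 261] [ 0.447 -0.126  0.014]
side expected stamp [310.7 138.1] bottom [310.9 144.4] [310.8 142.2]
[0.50410689 0.19712064 0.22345095] (array([-0.003,  0.001,  0.004]), array([-27.71, -16.52,   1.05]))
```

```bash

python3 -m inch '[[[0,0,0,-3,-1.8,0,2],[0,0,0,-7,-4.2,0,2],[0,0,0,-11,-6.6,0,2],[0,0,0,-15,-9,0,2],[0,0,0,-19,-11.4,0,2]]]'
python3 -m inch '[[[0,0,0,-4,-2.4,0,2],[0,0,0,-7,-4.2,0,2],[0,0,0,-8.5,-5.2,0,2],[0,0,0,-8.5,-5.2,0,2],[0,0,0,-8.5,-5.2,0,2]]]'
python3 - <<'E'
from h import *
print(r.observe()["ee_pos"],tooldelta([.446,-.120,.12],[180,0,110.5]))
E
```

```text
clock: 23.9
ee_pos: [0.4619, -0.0226, 0.2208]
ee_rot: [-179.9, -0.0, 110.5]
ft_force: [0.2, 0.6, -1.1]
opening: 0.027
grasp_force: 25.0
clock: 24.4
ee_pos: [0.4436, -0.1189, 0.2211]
ee_rot: [-179.9, -0.0, 110.4]
ft_force: [-0.0, 0.1, -0.8]
opening: 0.0275
grasp_force: 25.0
[ 0.44364269 -0.11890933  0.22112081] (array([-0.001, -0.001, -0.001]), array([-0.19,  0.19, 10.11]))
```

```bash

python3 -m inch '[[[0,0,0,-0.1,0.2,4,2],[0,0,0,-0.1,0.2,8,2],[0,0,0,-0.1,0.2,11,2],[0,0,0,-0.1,0.2,13,2],[0,0,0,-0.1,0.2,13,2]]]'
python3 -m inch '[[[0,0,0,0,0,0.5,2],[0,0,0,0,0,1,2],[0,0,0,0,0,1.4,2],[0,0,0,0,0,1.4,2]]]'
python3 st2.py
```

```text
clock: 24.9
ee_pos: [0.4446, -0.1175, 0.0893]
ee_rot: [-179.7, -0.2, 110.6]
ft_force: [-0.7, 0.3, -1.2]
opening: 0.0277
grasp_force: 25.0
clock: 25.3
ee_pos: [0.4464, -0.1192, 0.078]
ee_rot: [180.0, 0.0, 110.5]
ft_force: [0.8, 0.5, -0.8]
opening: 0.0274
grasp_force: 25.0
top expected stamp [350.3 225.9] bottom [349.6 226.5] [349.9 226.3]
side stamp 0.68 187 [306.5, 238.6] [304 227] [315 248] [ 0.438 -0.114  0.033]
side ink_pad 0.96 737 [307.8, 245.8] [288 234] [328 261] [ 0.439 -0.129  0.014]
side ink_pad 0.73 585 [328.3, 306.5] [301 294] [351 317] [ 0.464 -0.366  0.014]
side expected stamp [309.2 236.5] bottom [309.4 242.1] [309.4 240.1]
[ 0.44642786 -0.11923315  0.07802076] (array([0.   , 0.001, 0.004]), array([ -0.1 ,  -0.23, -13.19]))
```

```bash

python3 -m inch '[[[0,0,0,0,0,0.3,2],[0,0,0,0,0,0.3,2],[0,0,0,0,0,0.3,2]]]'
python3 -m inch '[[[0,0,0,0,0,0.2,2],[0,0,0,0,0,0.2,2],[0,0,0,0,0,0.2,2]]]'
```

```text
clock: 25.9
ee_pos: [0.4461, -0.1193, 0.0747]
ee_rot: [-180.0, 0.0, 110.5]
ft_force: [0.1, 0.3, -0.5]
opening: 0.0276
grasp_force: 25.0
clock: 26.2
ee_pos: [0.4462, -0.1193, 0.0727]
ee_rot: [-180.0, 0.0, 110.5]
ft_force: [-0.0, -0.5, 0.2]
opening: 0.0276
grasp_force: 25.0
```

```bash

python3 -m inch '[[[0,0,0,0,0,0.1,2],[0,0,0,0,0,0.1,2]]]'
python3 -m inch '[[[0,0,0,0,0,0.1,2],[0,0,0,0,0,0.1,2]]]'
```

```text
clock: 26.4
ee_pos: [0.4463, -0.1193, 0.0722]
ee_rot: [180.0, 0.0, 110.5]
ft_force: [-0.7, 0.5, 5.0]
opening: 0.0276
grasp_force: 25.0
clock: 26.6
ee_pos: [0.446, -0.1194, 0.0718]
ee_rot: [-180.0, 0.0, 110.5]
ft_force: [-4.7, 0.2, 17.6]
opening: 0.027
grasp_force: 25.0
```

Contact. I'll back off 1 mm, release, lift away and check.

```bash

python3 -m inch '[[[0,0,0,0,0,-0.1,2],[0,0,0,0,0,-0.1,2.9],[0,0,0,0,0,-0.1,3.5],[0,0,0,0,0,-0.1,4.5],[0,0,0,0,0,-0.1,5]]]'
python3 -m inch '[[[0,0,0,0,0,-1,5],[0,0,0,0,0,-4,5],[0,0,0,0,0,-8,5],[0,0,0,0,0,-13,5],[0,0,0,0,0,-18,5]]]'
python3 -m inch '[[[0,0,0,-4,-4,0,5],[0,0,0,-8,-8,0,5],[0,0,0,-12,-12,0,5],[0,0,0,-16,-15,0,5],[0,0,0,-19,-15,0,5]]]'
cat > fin.py <<'E'
from fit import *
exp={"stamp":[.446,-.12,.049],"rod":[.4647,-.36,.036]}
for n in("top","side"):
    snap(n)
    for q in("stamp","ink_pad","rod","handle"):
      for k in nets.masks_of(n,q)[:3]:
        p=np.argwhere(k["mask"])[:,::-1]
        if len(p)<15: continue
        print(n,q,round(k["conf"],2),len(p),k["centre"],p.min(0),p.max(0),[x.round(0).tolist() if hasattr(x,'round') else x for x in map(np.array,cv2.minAreaRect(p.astype(np.float32)))])
    print(n,[(z,proj(n,[.446,-.12,z]).round(1)) for z in(.014,.049,.084)])
E
python3 fin.py
```

```text
clock: 27.1
ee_pos: [0.4463, -0.1193, 0.0717]
ee_rot: [-180.0, 0.0, 110.5]
ft_force: [-0.2, 0.0, -0.4]
opening: 0.0474
grasp_force: 0.0
clock: 27.6
ee_pos: [0.4455, -0.119, 0.2541]
ee_rot: [-180.0, 0.0, 110.5]
ft_force: [1.9, 0.1, -0.6]
opening: 0.05
grasp_force: 0.0
clock: 28.1
ee_pos: [0.3699, -0.3509, 0.2528]
ee_rot: [-180.0, 0.0, 110.4]
ft_force: [1.6, 0.2, -0.2]
opening: 0.0501
grasp_force: 0.0
top stamp 0.5 809 [180.2, 173.9] [164 157] [199 189] [[182.0, 174.0], [31.0, 30.0], 72.0]
top stamp 0.49 125 [352.5, 226.2] [343 222] [356 232] [[349.0, 227.0], [10.0, 13.0], 82.0]
top ink_pad 0.95 701 [351.6, 230.5] [333 209] [367 245] [[350.0, 227.0], [25.0, 33.0], 22.0]
top handle 0.75 1554 [263.5, 208.5] [234 186] [287 236] [[259.0, 212.0], [46.0, 46.0], 69.0]
top [(0.014, array([349.7, 226.7])), (0.049, array([350.5, 226. ])), (0.084, array([351.4, 225.3]))]
side stamp 0.49 54 [306.8, 244.7] [306 243] [314 250] [[310.0, 246.0], [7.0, 8.0], 90.0]
side ink_pad 0.76 546 [314.8, 248.5] [288 237] [329 261] [[308.0, 247.0], [40.0, 24.0], 8.0]
side rod 0.79 221 [326.4, 299.8] [297 297] [358 306] [[328.0, 301.0], [62.0, 4.0], 6.0]
side rod 0.63 227 [267.3, 363.2] [242 347] [296 380] [[269.0, 364.0], [62.0, 4.0], 30.0]
side rod 0.45 149 [352.0, 348.2] [335 334] [368 364] [[351.0, 349.0], [45.0, 4.0], 41.0]
side handle 0.61 147 [318.7, 156.8] [311 145] [325 166] [[319.0, 156.0], [21.0, 10.0], 65.0]
side [(0.014, array([309.4, 243.5])), (0.049, array([309.1, 236.5])), (0.084, array([308.9, 229.2]))]
```

```bash
python3 -c "
from rig import r
print(r.finish_job())"
```

```text
the job is handed in; nothing more can be done
None
```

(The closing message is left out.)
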